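# Pack the soldering caddy and hold it up

### The arm

A 7-joint arm with a two-finger parallel gripper is mounted at the origin on a cart in front of the work surface, level with it; the furniture and walls round the work are solid. World frame = base frame: x ahead of the robot, y to its left, z up, the work surface at z = 0. Lengths are in m, angles in rad, forces in N, time in s.
With the tool pointing down it reaches from about 0.425 to 0.95 m from the base axis. Payload 4.7 kg.
Tool frame: the origin (TCP) lies midway between the tips of the shut fingers; the grasp point (between the pads) lies robot.hold_point_z behind it (robot.hold_point_z is the distance from the TCP to the grasp point, in m); z points along the fingers, x is the direction in which the jaws open and shut, and the axes are right-handed (so a half turn about z gives the same grasp; the last joint's range is limited). The gripper opens to 85 mm and grips with 20 to 120 N. Pads are 22 mm wide; open, the fingers measure 114 mm over their backs; the gripper's body (76 mm by 85 mm) begins 54 mm behind the grasp point. The pads swing forward as they close: fully open they stand 13 mm farther back than shut.
Start: joints at [1.211, 0.469, -0.049, 1.532, 0.024, 1.141, -0.082], TCP at [0.219, -0.638, 0.231] pointing down, gripper open.
Joint ranges: [-2.59, 2.59], [-0.33, 1.99], [-1.39, 1.29], [0.1, 2.45], [-1.04, 4.18], [0.21, 1.99], [-2.66, 2.66]. Speed limits (rad/s): [2.57, 2.57, 3.14, 3.14, 3.14, 3.14, 3.14].

### API

Orientations are given as a unit quaternion [x, y, z, w].
In Python, from rig import robot, readout, vision, order, find_in, masks_of, tip_of gives the robot as it stands. The module is installed in compiled form; this text tells all that it offers. Calls block until the motion is done:
- robot.goto(position, orientation): joint-space move of the TCP to a pose.
- robot.move_l(position, attitude=None, vel=0.15): straight line of the TCP; attitude=None keeps the orientation; vel is the mean speed in m/s.
- robot.movej(angles): joint-space move.
- robot.move_gripper(opening, grasp_force=None): finger opening in m; grasp_force is the grip in N (None keeps the last); returns when the fingers have stopped.
- robot.hold(seconds).
- robot.inverse_kinematics(position, orientation): joint angles nearest the present ones, or None.
- readout.read_state(): the state.
- vision.capture(name): name is "side" or "top"; returns the picture (384x512x3 uint8, red, green, blue); there is no depth.
- vision.camera_info(name): a dict with "fx", "fy", "cx", "cy" (pixels), "dist" ([k1, k2, p1, p2, k3] as OpenCV has them; the pictures are not rectified), "rvec" (rotation vector, rad) and "tvec" (3), from world to camera coordinates, as OpenCV has them. Camera axes: x right, y down, z forward; pixel columns grow to the right and rows downward; lengths in m; the calibration is good to about 2 mm. A picture is of the moment at which its call begins. camera_info takes no time and is no camera call.
A pose or a line that the arm cannot do raises robot.MotionError and nothing moves.
- order.job_done(): hands the job in, once; it reports no verdict.
Trained networks look in the newest picture that a camera, given by its name, has taken for a name from the list of things; names that differ only in an ending like _2 or _b are one class to them, and where a whole thing is asked for, a point or a joint stands for the part that bears it (a point fixed in the world has none). Each returns a list of dicts, best first, with "confidence" (0 to 1); they miss things now and then, are a little off and sometimes report something else, mostly with a low value. They report only what shows in the picture. A call takes as long as a camera call. They do not tell look-alikes from the thing itself.
- find_in(camera, thing): "box" ([left, top, right, bottom] in pixels, round what is visible of it).
- masks_of(camera, thing): "mask" (384x512 bool, what is visible of it) and "box" ([left, top, right, bottom] in pixels, round what is visible of it).
- tip_of(camera, thing): "point" ([row, column] in pixels: a listed point, or the origin of a listed thing).
The state is a dict: "time_s": time; "joint_positions": joint angles; "joint_velocities": joint speeds; "joint_efforts": joint torques, N m; "position": TCP position; "tool_rot": TCP orientation; "wrist_force": force on the tool from outside, world axes, zero at the start; "wrist_torque": the same for the moment, N m; "finger_gap": finger opening in m.
Only numpy, scipy, OpenCV 4.12 (cv2) and the standard library are available. Lean on these libraries where they do the work, as an engineer would, in place of code of your own. Each camera call takes 0.05 s, during which the arm holds its last target.

### The job

Pack the service caddy: set the black parts box upright in the larger pocket and the amber jar with the black cap upright in the smaller pocket, each all the way down on the pocket floor, gently and without dropping or tipping them, while the caddy stays on the desk. Then let go of them, take the caddy by its handle, lift it about 12 cm off the desk and keep it still and level there for a good two seconds; finish while still holding it up by the handle, with nothing else carrying it. Leave the solder spool and the tape roll where they are, and never tip the caddy.

Things in the scene. Friction and masses are not known exactly. Their poses are not given: they have to be found in the camera images.
- caddy: Open plywood carrier, 85 (x) x 190 (y, from -88 to +102) x 84 mm high, 0.35 kg, standing loose on the desk. Origin: on its underside, below the middle of the handle; z up, y along its length: the larger pocket on its +y side, the smaller on its -y side. Floor 4 mm thick, pocket walls about 5 mm thick with the rim 20 mm above the desk.
- handle (a point): Centre of the caddy's handle, a black straight bar with flat sides that runs along the caddy's x above its middle: 14 mm wide (caddy y), 16 mm high, 88 mm long, centre 76 mm above the caddy's underside, top at 84 mm; open below, held by an aluminium upright at each end (18 mm wide, inner faces 74 mm apart). Pinch it at its middle across the 14 mm. The packed things stand at most 47 mm high, so they stay below the bar, which is 68 mm up.
- box_pocket (a point): Centre of the floor of the larger pocket (grey lining), 57.5 mm from the handle towards the caddy's +y, 4 mm above the caddy's underside; axes as the caddy's. Inside 75 mm (caddy x) by 71 mm (caddy y), 16 mm deep. Best set the parts box down with its y axis along the caddy's x, either way round, holding it by the two faces that then look along caddy x, so that the fingers stay off the handle bar.
- jar_pocket (a point): Centre of the floor of the smaller pocket (blue lining), 50 mm from the handle towards the caddy's -y, 4 mm above the caddy's underside; axes as the caddy's. Inside 56 x 56 mm, 16 mm deep. Hold the jar along caddy x to keep the fingers off the handle bar.
- parts_box: Closed black component box, 62 (x) x 67 (y) x 43 mm high, about 0.12 kg, upright; origin: centre of its underside. The 2.5 mm lid stays shut; its front edge sticks out 3 mm at -x, the faces across y are flat and 66 mm apart: grip it across y.
- jar: Round amber jar with a black screw cap, 47 mm diameter at the cap (the top 14 mm) and 44 mm below it, 41 mm high, about 0.06 kg, upright; origin: centre of its underside.
- spool: Blue spool of solder, 52 mm diameter, 28 mm high, lying on the desk; bystander. Origin beside its core on the underside.
- tape: Brown tape roll, 92 mm diameter, 12 mm high, lying flat; bystander. Origin: centre of its underside.
Mind the look-alikes: they are no part of the job. What is shaped like the parts_box but turquoise is not meant.

How it is judged:
On the way, in this order (a step that is already met when the one before it is completed fails the run):
1. both things stand in their pockets, let go, with the caddy still on the desk (x of parts_box in the frame of box_pocket between -0.012 and 0.012 m and y of parts_box in the frame of box_pocket between -0.012 and 0.012 m and z of parts_box in the frame of box_pocket between -0.004 and 0.006 m and angle between the z axis of each of parts_box, jar and the z axis of caddy, either way round below 0.1 rad and x of jar in the frame of jar_pocket between -0.009 and 0.009 m and y of jar in the frame of jar_pocket between -0.009 and 0.009 m and z of jar in the frame of jar_pocket between -0.004 and 0.006 m and contact force between the fingers and parts_box below 0.3 N and contact force between the fingers and jar below 0.3 N and height (world z) of caddy below 0.01 m and angle between caddy's own z axis and vertical below 0.05 rad), for 0.2 s.
2. the packed caddy hangs still and level by its handle, at least 70 mm clear of the desk, for 1.5 s (x of parts_box in the frame of box_pocket between -0.012 and 0.012 m and y of parts_box in the frame of box_pocket between -0.012 and 0.012 m and z of parts_box in the frame of box_pocket between -0.004 and 0.006 m and angle between the z axis of each of parts_box, jar and the z axis of caddy, either way round below 0.1 rad and x of jar in the frame of jar_pocket between -0.009 and 0.009 m and y of jar in the frame of jar_pocket between -0.009 and 0.009 m and z of jar in the frame of jar_pocket between -0.004 and 0.006 m and height (world z) of caddy between 0.07 and 0.25 m and angle between caddy's own z axis and vertical below 0.09 rad and linear speed of caddy below 0.03 m/s and angular speed of caddy below 0.15 rad/s and contact force between the fingers and caddy above 2 N and distance between the grasp point and handle below 0.045 m and contact force between caddy and spool below 0.2 N and contact force between caddy and tape below 0.2 N), for 1.5 s.
At the end, for the whole second after the job is handed in: The fingers hold the caddy by its handle 70 to 250 mm above the desk, level within 0.09 rad, still (0.03 m/s, 0.15 rad/s), touching no bystander; parts box and jar stand on their pocket floors (12 and 9 mm from centre, 6 mm in height, 0.1 rad), untouched by the fingers (all of step 2 and contact force between the fingers and parts_box below 0.3 N and contact force between the fingers and jar below 0.3 N); the arm keeps its last pose, push and grip.
It fails at once if the solder spool or the tape roll is moved more than 20 mm (distance of any of spool, tape from where it was at the start of the episode above 0.02 m).
It fails at once if the caddy is tipped more than 0.3 rad (angle between caddy's own z axis and vertical above 0.3 rad).
It fails at once if the parts box or the jar is tipped over (more than 0.6 rad) (angle between any of parts_box, jar's own z axis and vertical above 0.6 rad).
It fails at once if the parts box or the jar is dropped (falls free at over 0.7 m/s) ((contact force between each of the arm, the fingers, caddy and parts_box below 0.05 N and linear speed of parts_box above 0.7 m/s) or (contact force between each of the arm, the fingers, caddy and jar below 0.05 N and linear speed of jar above 0.7 m/s)).
It fails at once if the caddy is lifted off the desk before both things are in it (height (world z) of caddy above 0.03 m and not (distance between parts_box and box_pocket below 0.03 m and distance between jar and jar_pocket below 0.03 m)).
It also fails if it takes over 70 s, if anything falls off the work surface, if the arm or the gripper's body presses on something with over 40 N, if the wrist force passes 120 N, or if a joint passes its speed limit or range.

## Working session

There is one attempt and no reset: what is moved stays moved. The work goes in short steps, each a Python script; the robot and the scene stay as the last script left them, time stands still between calls to the robot, and variables do not carry over. Pictures are saved under pics/ and viewed, and the job is handed in when it is done.

```bash
mkdir -p pics; python3 - <<'E'
from rig import robot, readout, vision, order, find_in, masks_of, tip_of
import cv2,numpy as np
print(robot.hold_point_z)
s=readout.read_state();print(s['time_s'],s['position'],s['tool_rot'],s['finger_gap'],s['wrist_force'])
for c in ("side","top"):
    im=vision.capture(c);cv2.imwrite(f"pics/{c}0.png",im[:,:,::-1])
    print(c,vision.camera_info(c))
    for t in ("caddy","handle","box_pocket","jar_pocket","parts_box","jar","spool","tape"):
        print(t,[(np.round(d['point'],1).tolist(),round(d['confidence'],2)) for d in tip_of(c,t)][:3],[(np.round(d['box']).tolist(),round(d['confidence'],2)) for d in find_in(c,t)][:3])
print(readout.read_state()['time_s'])
E
```

```text
0.0187
0.0 [ 0.21905452 -0.63783447  0.23022107] [ 8.13884047e-01 -5.81026451e-01 -8.41511436e-04 -5.60289566e-04] 0.0853498957051525 [0.42260537 0.18992637 0.72006963]
side {'fx': 358.9750480472884, 'fy': 358.9750480472884, 'cx': 256.36350111000894, 'cy': 198.4570830983553, 'dist': array([0.02035449, 0.        , 0.        , 0.        , 0.        ]), 'rvec': array([ 0.073907  ,  2.55556575, -1.73696182]), 'tvec': array([0.5327923 , 0.11364697, 1.02737823])}
caddy [([199.0, 269.2], 0.6)] [([257.0, 174.0, 286.0, 211.0], 0.6)]
handle [([178.6, 269.3], 0.79)] [([256.0, 177.0, 286.0, 212.0], 0.79)]
box_pocket [([207.8, 269.3], 0.82)] [([254.0, 177.0, 285.0, 214.0], 0.82)]
jar_pocket [([192.1, 276.5], 0.96), ([184.3, 286.5], 0.62)] [([260.0, 176.0, 285.0, 214.0], 0.9)]
parts_box [([247.4, 298.9], 0.92), ([275.0, 302.3], 0.71)] [([284.0, 225.0, 314.0, 252.0], 0.97), ([284.0, 254.0, 318.0, 283.0], 0.57), ([257.0, 176.0, 284.0, 214.0], 0.38)]
jar [([230.5, 289.6], 0.6)] [([280.0, 215.0, 292.0, 233.0], 0.83)]
spool [([204.8, 207.3], 0.68)] [([200.0, 195.0, 213.0, 211.0], 0.49)]
tape [([183.9, 
[... 292 characters left out ...]
y([ 2.18222501, -2.16020339,  0.12691503]), 'tvec': array([-0.19183067,  0.55563182,  1.12024427])}
caddy [([228.6, 284.4], 0.8)] [([253.0, 207.0, 323.0, 249.0], 0.69)]
handle [([225.9, 291.3], 0.74)] []
box_pocket [([219.5, 265.0], 0.79)] [([250.0, 203.0, 324.0, 251.0], 0.73)]
jar_pocket [([230.1, 308.2], 0.87)] [([253.0, 205.0, 324.0, 250.0], 0.57)]
parts_box [([232.7, 127.6], 0.71), ([240.4, 168.8], 0.67)] [([150.0, 228.0, 184.0, 255.0], 0.63), ([255.0, 138.0, 278.0, 160.0], 0.31)]
jar [([237.6, 211.0], 0.81)] [([201.0, 229.0, 217.0, 244.0], 0.63)]
spool [([148.1, 270.9], 0.75)] [([256.0, 139.0, 276.0, 160.0], 0.62)]
tape [([257.3, 356.4], 0.83)] [([342.0, 238.0, 374.0, 275.0], 0.83)]
1.7
```

```bash
python3 - <<'E'
import cv2
a=cv2.imread("pics/top0.png");cv2.imwrite("pics/t0.png",cv2.resize(a[110:300,90:400],None,fx=2.55,fy=2.55,interpolation=cv2.INTER_CUBIC))
a=cv2.imread("pics/side0.png");cv2.imwrite("pics/s0.png",cv2.resize(a[140:300,160:360],None,fx=3.7,fy=3.7,interpolation=cv2.INTER_CUBIC))
E
```

```text
(no output)
```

View pics/t0.png

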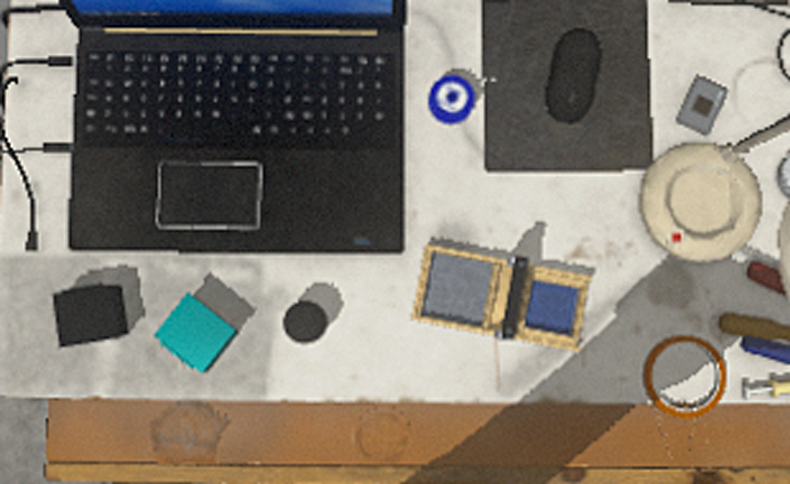

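View pics/s0.png

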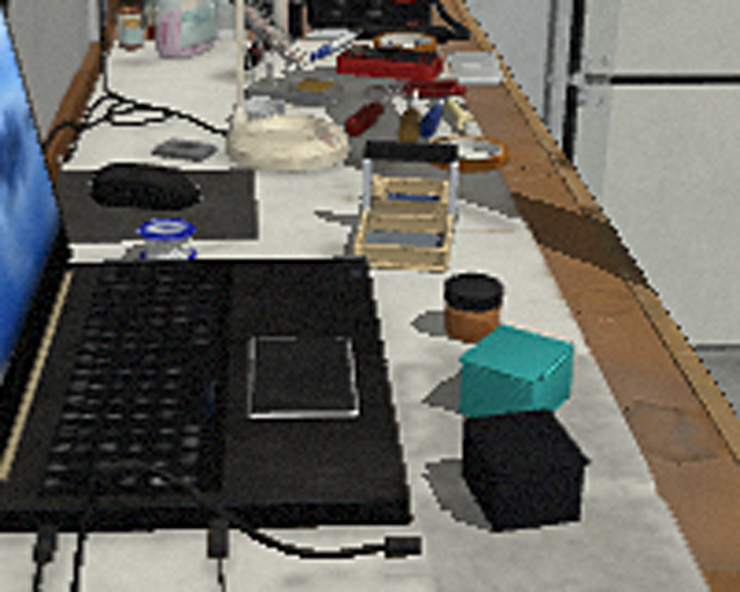

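View pics/top0.png

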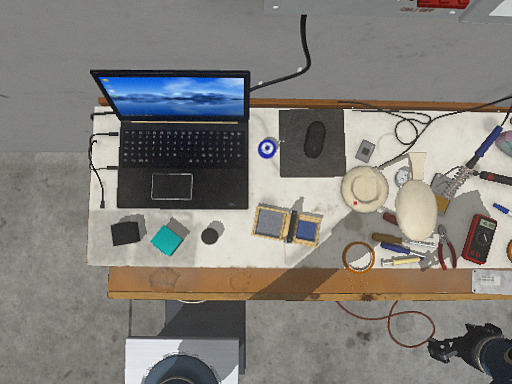

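The top view (full-frame pixels) shows the black box at about (125,233), its turquoise look-alike at (167,240), the jar at (209,236), and the caddy at (287,226). The caddy's grey, larger pocket is on the left, which is world +y. The spool is at (267,148) and the tape at (358,257). The side view shows the box lid's lip facing -x. Next I'll fit the poses.

```bash
cat > h.py <<'E'
import numpy as np,cv2
from rig import robot, readout, vision, order, find_in, masks_of, tip_of
from scipy.spatial.transform import Rotation as R
def cam(c):
    i=vision.camera_info(c);K=np.array([[i['fx'],0,i['cx']],[0,i['fy'],i['cy']],[0,0,1.]])
    return K,np.array(i['dist'],float),np.array(i['rvec'],float),np.array(i['tvec'],float)
def proj(c,P):
    K,d,r,t=cam(c);return cv2.projectPoints(np.array(P,float).reshape(-1,1,3),r,t,K,d)[0][:,0]
def unproj(c,uv,z):
    K,d,r,t=cam(c);n=cv2.undistortPoints(np.array([[uv]],float),K,d)[0,0]
    Rm=cv2.Rodrigues(r)[0];o=-Rm.T@t;v=Rm.T@np.array([n[0],n[1],1]);return o+v*(z-o[2])/v[2]
def quat(yaw): # tool down, tool x at world angle yaw
    x=np.array([np.cos(yaw),np.sin(yaw),0]);z=np.array([0,0,-1.]);y=np.cross(z,x)
    return R.from_matrix(np.stack([x,y,z],1)).as_quat()
def T(pose,P):
    x,y,a=pose;P=np.array(P,float);c,s=np.cos(a),np.sin(a)
    return np.stack([x+c*P[:,0]-s*P[:,1],y+s*P[:,0]+c*P[:,1],P[:,2]],1)
E
python3 - <<'E'
from h import *
for n,uv,z in [("box",(125,233),.043),("jar",(209,236),.041),("handle",(291,226),.076),("spool",(267,148),.02),("tape",(358,257),.01),("tq",(167,240),.043)]: print(n,unproj("top",uv,z).round(3))
a=cv2.imread("pics/top0.png")
for n,(u,v,w,h) in dict(cad=(245,198,84,60),boxjar=(100,210,125,52)).items():
    f=int(790/w);cv2.imwrite(f"pics/{n}.png",cv2.resize(a[v:v+h,u:u+w],None,fx=f,fy=f,interpolation=cv2.INTER_NEAREST));print(n,f)
for t in("parts_box","jar","caddy"):
    for d in masks_of("top",t)[:3]:
        m=d['mask'];ys,xs=np.nonzero(m);print(t,d['confidence'],d['box'],xs.mean(),ys.mean(),m.sum(),cv2.minAreaRect(np.stack([xs,ys],1).astype(np.float32)))
E
```

```text
box [0.442 0.156 0.043]
jar [ 0.436 -0.076  0.041]
handle [ 0.465 -0.299  0.076]
spool [ 0.69  -0.236  0.02 ]
tape [ 0.381 -0.497  0.01 ]
tq [0.424 0.039 0.043]
cad 9
boxjar 6
parts_box 0.89 [113.1, 220.2, 139.7, 247.1] 124.6401384083045 232.780276816609 578 ((124.89188385009766, 232.35133361816406), (22.35826301574707, 27.290231704711914), 80.53767395019531)
parts_box 0.72 [152.7, 224.8, 184.8, 255.4] 166.38351254480287 240.58064516129033 558 ((166.38525390625, 240.73768615722656), (25.863452911376953, 22.66252899169922), 39.80556869506836)
jar 0.48 [201.6, 229.0, 216.1, 248.6] 209.324200913242 236.26940639269407 219 ((209.0, 236.0), (16.0, 16.0), 90.0)
caddy 0.91 [250.5, 205.5, 324.6, 247.6] 286.49627791563273 226.63523573200993 2015 ((286.39190673828125, 226.14865112304688), (66.25279235839844, 33.04419708251953), 9.462322235107422)
```

View pics/cad.png

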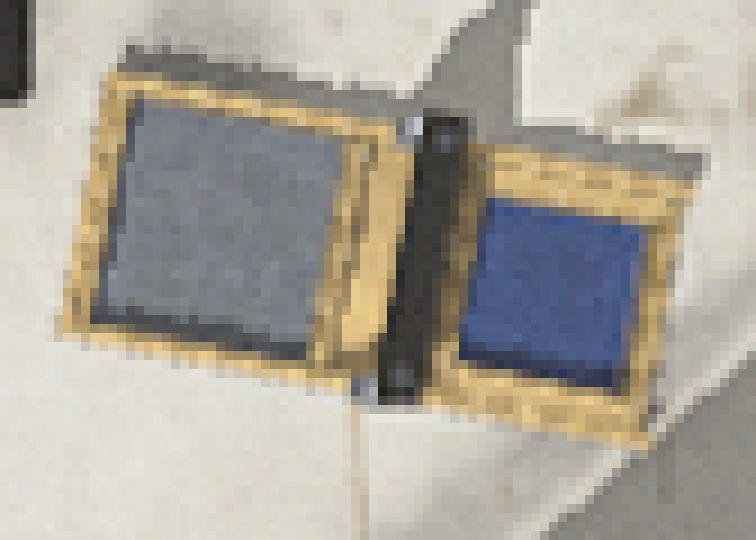

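View pics/boxjar.png

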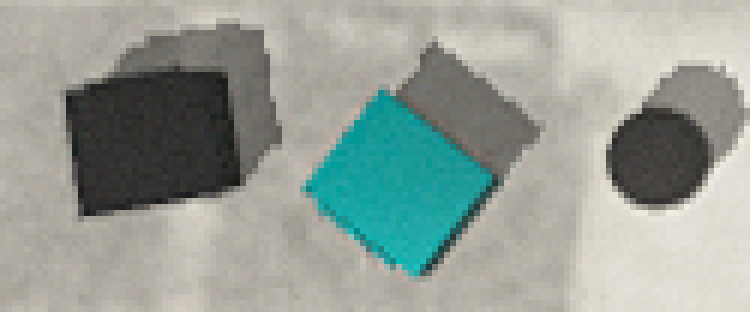

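```bash
cat > fit.py <<'E'
from h import *
from scipy.optimize import least_squares,minimize
top=cv2.imread("pics/top0.png")[:,:,::-1].astype(float);side=cv2.imread("pics/side0.png")[:,:,::-1].astype(float)
# caddy
mod=[(.0425,.102,.02),(.0425,-.088,.02),(-.0425,-.088,.02),(-.0425,.102,.02),(.044,.007,.084),(.044,-.007,.084),(-.044,-.007,.084),(-.044,.007,.084)]
px=np.array([(112,72),(696,180),(652,447),(62,335),(425,118),(468,120),(420,402),(378,398)])/9+[245,198]-.5
f=lambda p:(proj("top",T(p,mod))-px).ravel()
r=least_squares(f,[.465,-.3,0],x_scale=[.01,.01,.1]);print("caddy",r.x.round(4),r.fun.reshape(-1,2).round(2).tolist())
cad=r.x
# box silhouette, supersampled
def sil(c,P,roi,ss=6):
    u,v,w,h=roi;q=(proj(c,P)-[u,v]+.5)*ss
    m=np.zeros((h*ss,w*ss),np.uint8);cv2.fillConvexPoly(m,cv2.convexHull(np.round(q).astype(np.int32)),1)
    return cv2.resize(m.astype(np.float32),(w,h),interpolation=cv2.INTER_AREA)
def boxpts():
    P=[(x,y,z) for x in(-.028,.031) for y in(-.033,.033) for z in(0,.04)]  # body
    P+=[(x,y,z) for x in(-.031,.031) for y in(-.0335,.0335) for z in(.0405,.043)]
    return P
def dark(im,roi):
    u,v,w,h=roi;g=im[v:v+h,u:u+w].max(2);return np.clip((95-g)/50,0,1)
rt=(105,215,38,36);rs=(280,247,45,40)
dt=dark(top,rt)
ds=dark(side,rs)
for nm,cost in [("top",lambda p:np.abs(sil("top",T(p,boxpts()),rt)-dt).sum()),("side",lambda p:np.abs(sil("side",T(p,boxpts()),rs)-ds).sum()),("both",lambda p:np.abs(sil("top",T(p,boxpts()),rt)-dt).sum()+np.abs(sil("side",T(p,boxpts()),rs)-ds).sum())]:
  best=None
  for a in(-.3,0,.15,.3):
    r=minimize(cost,[.44,.156,a],method="Nelder-Mead",options=dict(initial_simplex=np.array([[.44,.156,a],[.447,.156,a],[.44,.163,a],[.44,.156,a+.12]])))
    if best is None or r.fun<best.fun:best=r
  print("box",nm,best.x.round(4),round(best.fun,1))
box=best.x
# jar
th=np.linspace(0,2*np.pi,40)
J=[(.0235*np.cos(t),.0235*np.sin(t),z) for t in th for z in(.027,.041)]+[(.022*np.cos(t),.022*np.sin(t),0) for t in th]
rj=(196,222,24,26);dj=dark(top,rj)
cost=lambda p:np.abs(sil("top",T([p[0],p[1],0],J),rj)-dj).sum()
r=minimize(cost,[.436,-.076],method="Nelder-Mead",options=dict(initial_simplex=[[.436,-.076],[.442,-.076],[.436,-.07]]));print("jar top",r.x.round(4),r.fun)
jar=r.x
# overlays
ov=[]
for c,im,(u,v,w,h),s in[("top",top,(100,195,230,65),3.4),("side",side,(245,170,85,120),6)]:
    o=cv2.resize(im[v:v+h,u:u+w].astype(np.uint8)[:,:,::-1],None,fx=s,fy=s,interpolation=cv2.INTER_NEAREST)
    def line(P):
        q=(proj(c,P)-[u,v]+.5)*s;cv2.polylines(o,[np.round(q).astype(int)],True,(0,0,255),1)
    for z in(0,.04): line(T(box,[(-.028,-.033,z),(.031,-.033,z),(.031,.033,z),(-.028,.033,z)]))
    line(T(box,[(-.031,-.033,.043),(.031,-.033,.043),(.031,.033,.043),(-.031,.033,.043)]))
    line(T(cad,mod[:4]));line(T(cad,mod[4:]));line(T(cad,np.array(mod[:4])*[1,1,0]))
    for rr,z in((.0235,.041),(.0235,.027),(.022,0)): line(T([*jar,0],[(rr*np.cos(t),rr*np.sin(t),z) for t in th]))
    cv2.imwrite(f"pics/ov_{c}.png",o)
E
python3 fit.py
```

```text
caddy [ 0.4645 -0.2997 -0.1743] [[-0.67, -0.12], [0.33, 0.13], [0.23, 0.17], [-0.59, 0.28], [0.19, -1.13], [0.55, -0.39], [0.22, 0.79], [-0.3, 0.27]]
box top [0.4427 0.1623 0.2066] 103.1
box side [0.4423 0.1617 0.0771] 76.5
box both [0.4419 0.1612 0.1107] 188.6
jar top [ 0.439  -0.0764] 106.78333330787719
```

View pics/ov_top.png

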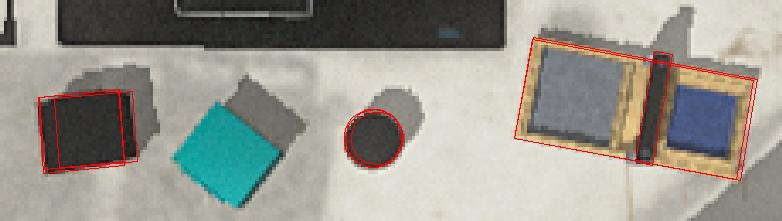

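View pics/ov_side.png

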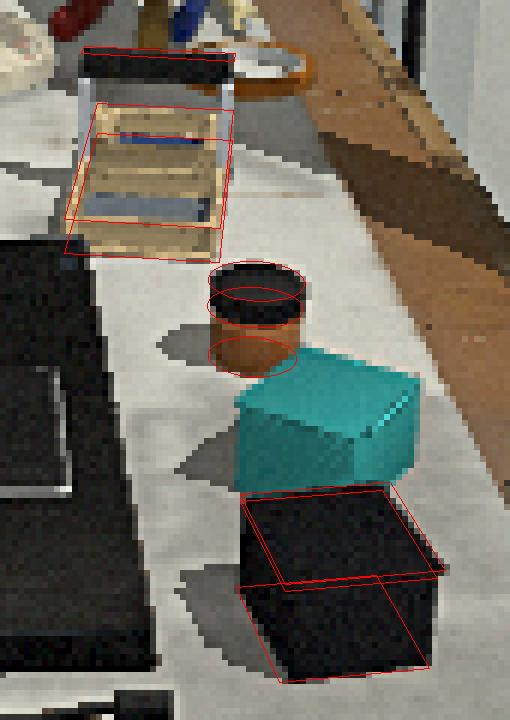

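```bash
sed -e 's#return np.clip((95-g)/50,0,1)#m=np.clip((90-g)/35,0,1).astype(np.float32); n,l,st,_=cv2.connectedComponentsWithStats((m>.3).astype(np.uint8)); k=l[h//2,w//2]; out=m*cv2.dilate((l==k).astype(np.float32),np.ones((3,3))); print(g[h//2].astype(int)); return out#' -e 's/rs=(280,247,45,40)/rs=(282,250,42,36)/' fit.py > fit2.py; python3 fit2.py
```

```text
caddy [ 0.4645 -0.2997 -0.1743] [[-0.67, -0.12], [0.33, 0.13], [0.23, 0.17], [-0.59, 0.28], [0.19, -1.13], [0.55, -0.39], [0.22, 0.79], [-0.3, 0.27]]
[172 174 171 178 173 163 119  35  48  50  51  44  54  48  47  47  48  50
  52  52  46  47  57  49  54  48  45  50  49  51  50  43  37  35  83 110
 113 109]
[100  94  66   5  16   0  17   0  30  11  13   0  19  12  16  19  25  30
  33  30  32  22  33  23  28  27  24  28  28  34  18  26  23  28  10  60
 185 171 165 162 161 164]
box top [0.4425 0.162  0.2002] 58.1
box side [0.4421 0.1613 0.0888] 56.8
box both [0.4422 0.1614 0.1159] 124.8
[188 197 207 218 208  75  57  62  63  62  62  71  66  71  67  64  69  62
  66  65  61  67 107 142]
jar top [ 0.4371 -0.0757] 83.42063903808594
```

```bash
python3 - <<'E'
from h import *
import math
p=math.pi
q0=robot.inverse_kinematics
for n,pos,ys in [("pick",(.442,.1615,.2),(.14+p/2,.14-p/2)),("pickl",(.442,.1615,.0125),(.14+p/2,.14-p/2)),("place",(.4745,-.2431,.2),(-.1743,p-.1743)),("placel",(.4745,-.2431,.0165),(-.1743,p-.1743)),("jar",(.437,-.0757,.016),(-.1743,p-.1743)),("handle",(.4645,-.2997,.2),(p/2-.1743,-p/2-.1743))]:
  for y in ys:
    r=robot.inverse_kinematics(np.array(pos),quat(y)); print(n,round(y,2),None if r is None else np.round(r,2))
E
```

```text
pick 1.71 [ 0.5   0.37 -1.14  1.99  0.4   1.02  0.88]
pick -1.43 [ 0.37  0.3  -0.95  2.    0.29  0.99 -2.16]
pickl 1.71 [ 0.34  0.73 -1.03  2.14  0.91  0.8   0.43]
pickl -1.43 [-0.03  0.52 -0.51  2.16  0.48  0.56 -2.32]
place -0.17 [ 0.78  0.31 -0.48  1.88  0.17  0.99  0.06]
place 2.97 [-0.45  0.45  1.12  1.95 -0.47  1.04 -2.43]
placel -0.17 [ 0.7   0.56 -0.39  2.02  0.36  0.62 -0.11]
placel 2.97 [-0.36  0.86  1.1   2.08 -1.03  0.9  -1.97]
jar -0.17 [ 0.44  0.47 -0.44  2.22  0.41  0.52 -0.49]
jar 2.97 [-0.73  0.75  1.1   2.28 -1.04  0.78 -2.2 ]
handle 1.4 [ 1.05  0.39 -0.71  1.83  0.29  1.03  1.63]
handle -1.75 [ 0.6   0.31 -0.12  1.86  0.04  0.98 -1.29]
```

```bash
python3 - <<'E'
from h import *
robot.goto(np.array([.442,.1615,.15]),quat(.14+np.pi/2))
robot.move_l(np.array([.442,.1615,.0125]),vel=.12)
s=readout.read_state();print(s['time_s'],s['position'],s['wrist_force'])
robot.move_gripper(.06,40)
s=readout.read_state();print(s['time_s'],s['finger_gap'],s['wrist_force'])
robot.move_l(np.array([.442,.1615,.16]),vel=.12)
s=readout.read_state();print(s['time_s'],s['finger_gap'],s['wrist_force'],s['position'])
for c in("top","side"): cv2.imwrite(f"pics/{c}1.png",vision.capture(c)[:,:,::-1])
a=cv2.imread("pics/side1.png");cv2.imwrite("pics/s1.png",cv2.resize(a[130:300,200:400],None,fx=3.5,fy=3.5,interpolation=cv2.INTER_CUBIC))
E
```

```text
6.0833 [0.44240383 0.16177919 0.01299165] [ 0.43016114 -0.48304277 -1.05491858]
6.4 0.0657461486576506 [ 0.01573892 -1.19989378  6.21781837]
7.775 0.06572003317180468 [ 0.11889606  0.45564274 -2.0626853 ] [0.44151865 0.16120861 0.15932671]
```

View pics/s1.png

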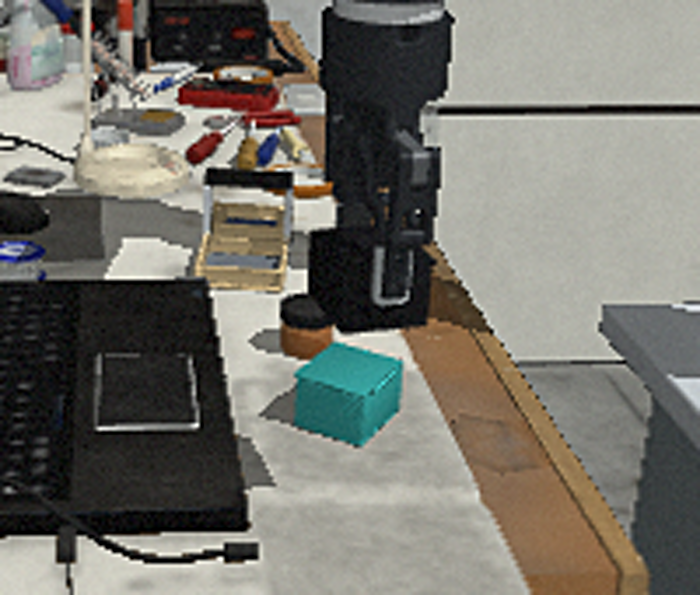

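```bash
python3 - <<'E'
from h import *
robot.goto(np.array([.4745,-.2431,.16]),quat(-.1743))
robot.move_l(np.array([.4745,-.2431,.045]),vel=.12)
robot.hold(.2)
s=readout.read_state();print(s['time_s'],s['finger_gap'],s['wrist_force'],s['position'])
for c in("top","side"): cv2.imwrite(f"pics/{c}2.png",vision.capture(c)[:,:,::-1])
a=cv2.imread("pics/side2.png")[165:225,240:300];b=cv2.imread("pics/top2.png")[190:260,240:330]
cv2.imwrite("pics/s2.png",cv2.resize(a,None,fx=9,fy=9,interpolation=cv2.INTER_CUBIC));cv2.imwrite("pics/t2.png",cv2.resize(b,None,fx=8,fy=8,interpolation=cv2.INTER_CUBIC))
E
```

```text
10.6833 0.06576199405047353 [-0.4509419  -0.04040808 -2.06214783] [ 0.47485934 -0.2433812   0.04564719]
```

View pics/s2.png

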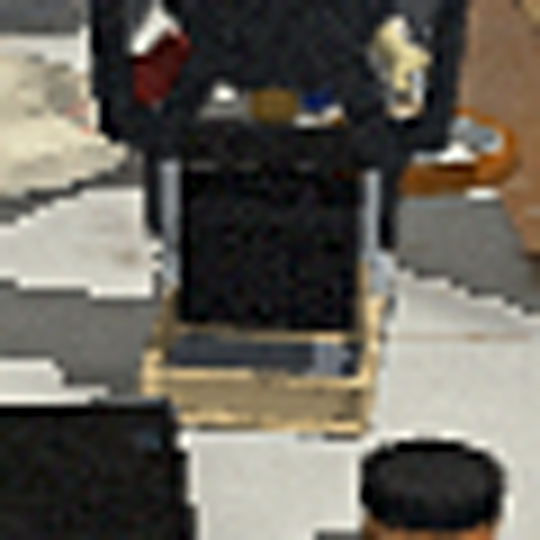

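View pics/t2.png

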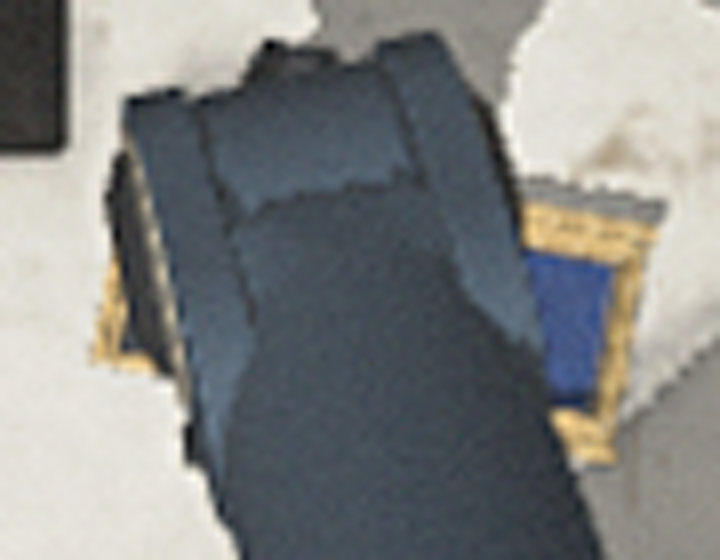

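```bash
python3 - <<'E'
from h import *
cad=(.4645,-.2997,-.1743)
a=cv2.imread("pics/side2.png");u,v,w,h=240,165,60,60;s=11
o=cv2.resize(a[v:v+h,u:u+w],None,fx=s,fy=s,interpolation=cv2.INTER_NEAREST)
def line(P,col):
    q=(proj("side",P)-[u,v]+.5)*s;cv2.polylines(o,[np.round(q).astype(int)],True,col,1)
for z,k in((.02,0),(0,0)): line(T(cad,[(.0425,.102,z),(.0425,-.088,z),(-.0425,-.088,z),(-.0425,.102,z)]),(0,0,255))
for z in(.02,.004): line(T(cad,[(.0375,.093,z),(.0375,.022,z),(-.0375,.022,z),(-.0375,.093,z)]),(255,0,255))
b=(.4749,-.2434,-.1743)
for z in(.0325,.0755): line(T(b,[(.033,.031,z),(.033,-.031,z),(-.033,-.031,z),(-.033,.031,z)]),(0,255,0))
cv2.imwrite("pics/ov2.png",o)
E
```

```text
(no output)
```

View pics/ov2.png

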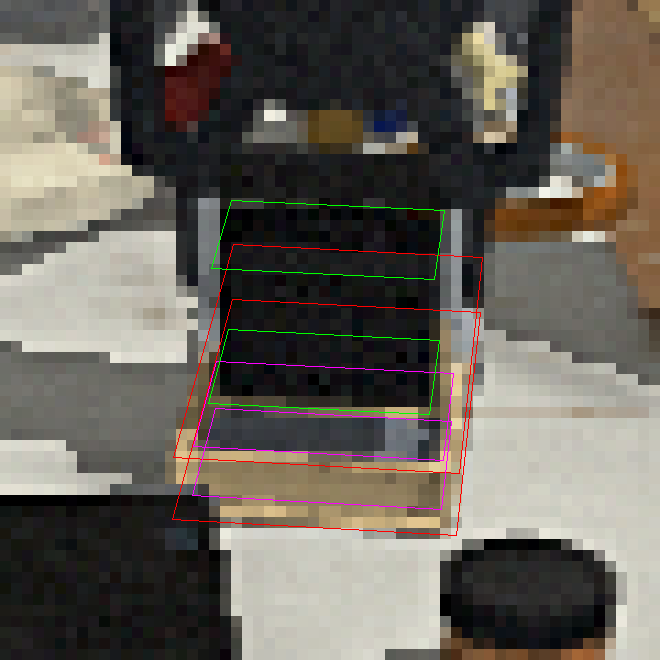

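```bash
python3 - <<'E'
import cv2,numpy as np
a=cv2.imread("pics/side2.png")[178:214,253:288];b=cv2.imread("pics/side0.png")[172:214,253:288]
f=lambda x:np.clip(255*(x/255.)**.5,0,255).astype(np.uint8)
A=cv2.resize(f(a),None,fx=11,fy=11,interpolation=cv2.INTER_NEAREST);B=cv2.resize(f(b),None,fx=11,fy=11,interpolation=cv2.INTER_NEAREST)
H=max(len(A),len(B));pad=lambda x:np.vstack([np.zeros((H-len(x),x.shape[1],3),np.uint8),x])
o=np.hstack([pad(A),pad(B)])
cv2.imwrite("pics/cmp.png",o);print(o.shape)
for r in(190,194,198,200,202):print(r,cv2.imread("pics/side2.png")[r,256:284].max(1))
E
```

```text
(462, 770, 3)
190 [ 97  28 101  98  14  25  18  22  17  11  22  19  16  26  10  18  24  24
  27  21  22  33  21  37  93 147  17  31]
194 [200 205 135 128  10  19  28  21  28  25  18  28  29  25  30  30  19  23
  24  29  27  24  27  47 137 131 176 181]
198 [ 94  88 108  50   5  20  24  16  12  25  26  28  23  31  23  29  20  26
  20  19  25  20  24  68 151 223 188  96]
200 [109 108  99  68  15  13   1  24  24  17  16  23  20   2  18  28  12  23
  12  19  27  28   9  58 140 231 155 176]
202 [ 96 100  87  85  65  48  57  62  83  93  89  93 113 117 123 124 131 139
 147 197 200 201 117  95 127 195 117 194]
```

View pics/cmp.png

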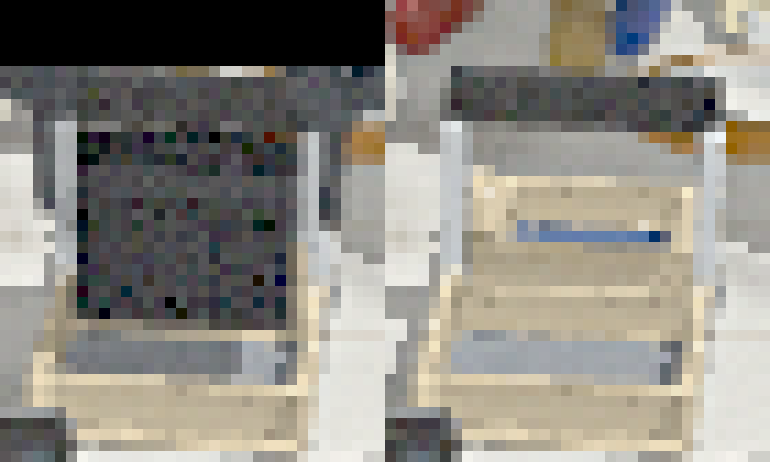

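```bash
python3 - <<'E'
from h import *
x,y=.4765,-.2434
robot.move_l(np.array([x,y,.045]),vel=.05)
robot.move_l(np.array([x,y,.024]),vel=.05)
s=readout.read_state();print(s['time_s'],s['wrist_force'].round(2),s['position'].round(4))
for z in(.021,.019,.0175,.0165,.0155,.0145,.0135):
    robot.move_l(np.array([x,y,z]),vel=.03)
    s=readout.read_state();print(z,s['wrist_force'].round(2),s['position'].round(4))
    if s['wrist_force'][2]>0.5: break
for c in("top","side"): cv2.imwrite(f"pics/{c}3.png",vision.capture(c)[:,:,::-1])
a=cv2.imread("pics/side3.png")[165:225,240:300]
cv2.imwrite("pics/s3.png",cv2.resize(a,None,fx=9,fy=9,interpolation=cv2.INTER_CUBIC))
E
```

```text
11.6 [-0.02  0.71 -1.61] [ 0.4764 -0.2432  0.0237]
0.021 [-0.22 -0.07 -1.51] [ 0.4765 -0.2434  0.021 ]
0.019 [ 0.56  0.1  -1.79] [ 0.4764 -0.2434  0.0189]
0.0175 [ 0.01 -0.28 -1.66] [ 0.4766 -0.2434  0.0175]
0.0165 [-2.6   0.41  6.6 ] [ 0.4766 -0.2434  0.0174]
```

View pics/s3.png

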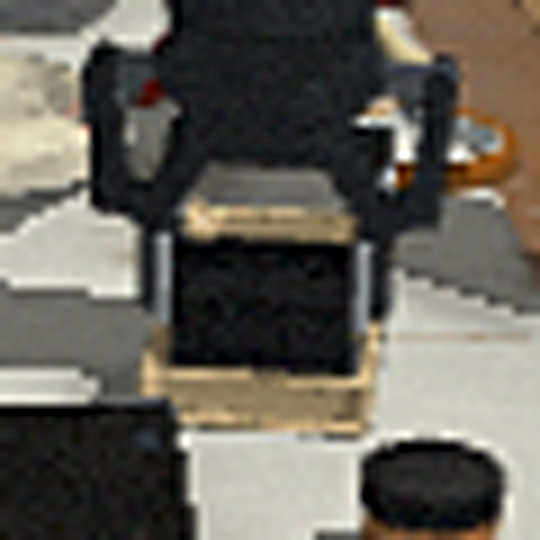

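```bash
python3 - <<'E'
from h import *
x,y=.4765,-.2434
robot.move_gripper(.085)
s=readout.read_state();print(s['time_s'],s['wrist_force'].round(2),s['position'].round(4),s['finger_gap'])
robot.move_l(np.array([x,y,.15]),vel=.12)
robot.goto(np.array([.439,-.0757,.12]),quat(-.1743))
for c in("top","side"): cv2.imwrite(f"pics/{c}4.png",vision.capture(c)[:,:,::-1])
print(readout.read_state()['time_s'])
a=cv2.imread("pics/side4.png")[165:235,240:310];b=cv2.imread("pics/top4.png")[190:260,190:330]
cv2.imwrite("pics/s4.png",cv2.resize(a,None,fx=8,fy=8,interpolation=cv2.INTER_CUBIC));cv2.imwrite("pics/t4.png",cv2.resize(b,None,fx=5.6,fy=5.6,interpolation=cv2.INTER_CUBIC))
E
```

```text
13.0333 [-0.42 -0.07 -0.26] [ 0.4765 -0.2434  0.0164] 0.08546883133705768
15.125
```

View pics/s4.png

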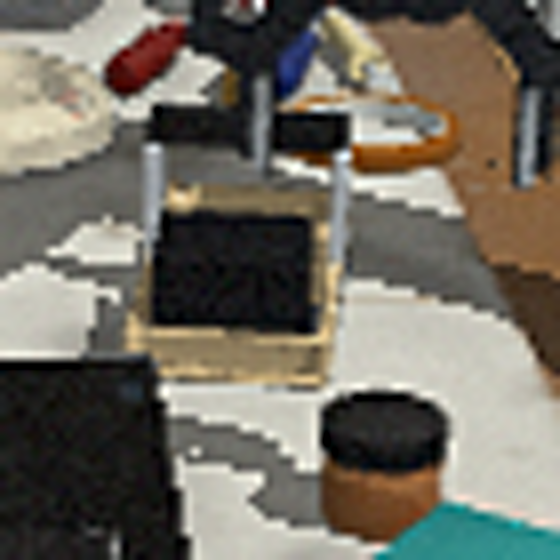

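View pics/t4.png

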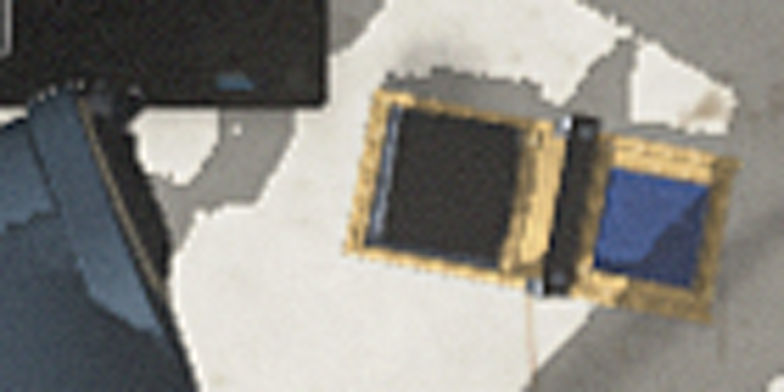

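```bash
python3 - <<'E'
from h import *
robot.move_gripper(.068)
robot.move_l(np.array([.439,-.0757,.016]),vel=.1)
s=readout.read_state();print(s['time_s'],s['wrist_force'].round(2),s['position'].round(4))
robot.move_gripper(.04,30)
s=readout.read_state();print(s['time_s'],s['wrist_force'].round(2),s['finger_gap'])
robot.move_l(np.array([.439,-.0757,.15]),vel=.12)
g=np.array([.4645,-.2997])+np.array([-.05*np.sin(.1743),-.05*np.cos(.1743)])+[.0018,-.0003]
robot.goto(np.array([*g,.15]),quat(-.1743))
robot.move_l(np.array([*g,.046]),vel=.1)
robot.hold(.2)
s=readout.read_state();print(s['time_s'],s['wrist_force'].round(2),s['finger_gap'],s['position'].round(4),g)
for c in("top","side"): cv2.imwrite(f"pics/{c}5.png",vision.capture(c)[:,:,::-1])
a=cv2.imread("pics/side5.png")[150:220,240:310];b=cv2.imread("pics/top5.png")[190:260,240:340]
cv2.imwrite("pics/s5.png",cv2.resize(a,None,fx=8,fy=8,interpolation=cv2.INTER_CUBIC));cv2.imwrite("pics/t5.png",cv2.resize(b,None,fx=7,fy=7,interpolation=cv2.INTER_CUBIC))
E
```

```text
16.6333 [-0.29  0.73  0.31] [ 0.4394 -0.0757  0.0164]
16.95 [-1.35  0.02  6.35] 0.04558993538872862
20.675 [ 0.22 -0.11 -1.35] 0.04610110028437537 [ 0.4579 -0.3495  0.0465] [ 0.45762906 -0.34924241]
```

View pics/s5.png

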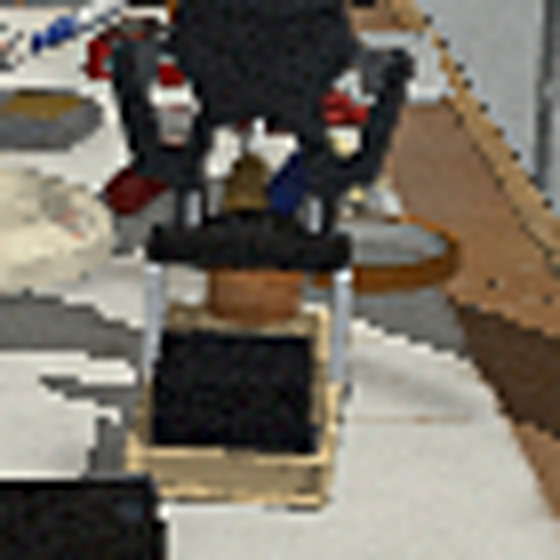

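View pics/t5.png

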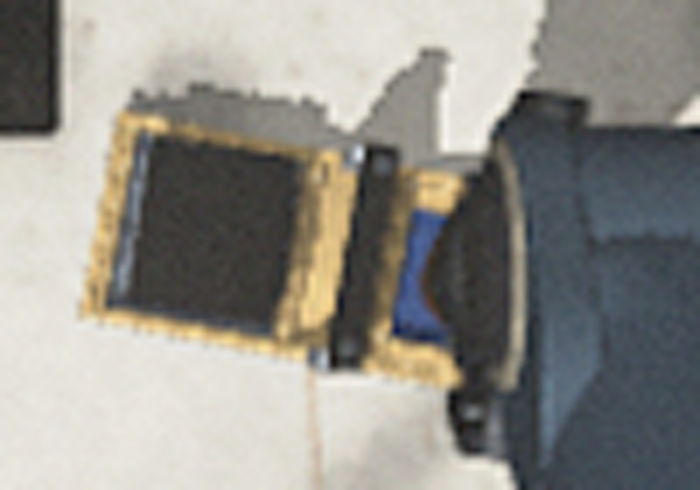

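```bash
python3 - <<'E'
from h import *
cad=(.4645,-.2997,-.1743);j=(.4579,-.3495,-.1743)
i=vision.camera_info("top");Rm=cv2.Rodrigues(np.array(i['rvec']))[0];print(-Rm.T@i['tvec'])
f=lambda P:((proj("top",P)+.5-[240,190])*7).round(0).tolist()
print("jar left edge body",f(T(j,[(0,.022,.03),(0,.022,.057),(0,.0235,.057),(0,.0235,.071)])))
print("handle",f(T(cad,[(0,.007,.084),(0,-.007,.084)])))
print("pocket",f(T(cad,[(0,-.022,.02),(0,-.022,.004),(0,-.022-.056,.02)])))
print("rim left",f(T(cad,[(0,.102,.02),(0,.093,.02)])))
print("box",f(T((.4766,-.2434,-.1743),[(0,.031,.047),(0,-.031,.047)])))
E
```

```text
[ 0.43485837 -0.17527717  1.17501024]
jar left edge body [[420.0, 268.0], [429.0, 266.0], [425.0, 266.0], [430.0, 265.0]]
handle [[347.0, 253.0], [383.0, 260.0]]
pocket [[401.0, 271.0], [396.0, 272.0], [537.0, 296.0]]
rim left [[98.0, 215.0], [120.0, 219.0]]
box [[134.0, 213.0], [289.0, 241.0]]
```

```bash
python3 - <<'E'
from h import *
x,y=.4578,-.3484
robot.move_l(np.array([x,y,.046]),vel=.05)
robot.move_l(np.array([x,y,.027]),vel=.05)
for z in(.024,.022,.021,.020,.019,.018,.017,.016):
    robot.move_l(np.array([x,y,z]),vel=.03)
    s=readout.read_state();print(z,s['wrist_force'].round(2),s['position'].round(4))
    if s['wrist_force'][2]>0.7: break
print(s['time_s'])
for c in("top","side"): cv2.imwrite(f"pics/{c}6.png",vision.capture(c)[:,:,::-1])
a=cv2.imread("pics/side6.png")[150:220,240:310]
cv2.imwrite("pics/s6.png",cv2.resize(a,None,fx=8,fy=8,interpolation=cv2.INTER_CUBIC))
E
```

```text
0.024 [ 0.27  0.08 -1.39] [ 0.4578 -0.3484  0.024 ]
0.022 [-0.64 -0.08 -1.62] [ 0.4577 -0.3484  0.0219]
0.021 [-0.85 -0.47 -0.27] [ 0.4578 -0.3484  0.021 ]
0.02 [-1.17  0.57  4.78] [ 0.4579 -0.3485  0.0207]
22.5583
```

View pics/s6.png

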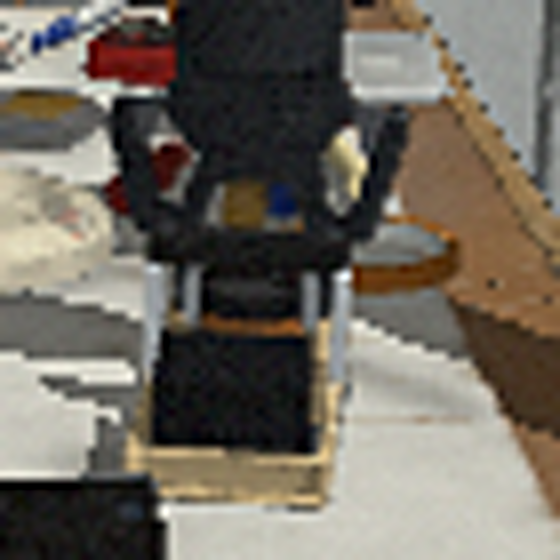

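```bash
python3 - <<'E'
from h import *
x,y=.4578,-.3484
robot.move_gripper(.075)
s=readout.read_state();print(s['time_s'],s['wrist_force'].round(2),s['finger_gap'])
robot.move_l(np.array([x,y,.15]),vel=.12)
# step aside to look
robot.goto(np.array([.5,-.1,.3]),quat(-.1743-np.pi/2))
for c in("top","side"): cv2.imwrite(f"pics/{c}7.png",vision.capture(c)[:,:,::-1])
print(readout.read_state()['time_s'])
a=cv2.imread("pics/side7.png")[150:220,240:310];b=cv2.imread("pics/top7.png")[190:260,240:340]
cv2.imwrite("pics/s7.png",cv2.resize(a,None,fx=8,fy=8,interpolation=cv2.INTER_CUBIC));cv2.imwrite("pics/t7.png",cv2.resize(b,None,fx=7,fy=7,interpolation=cv2.INTER_CUBIC))
E
```

```text
23.0583 [ 0.21 -0.03 -1.29] 0.07482902277238998
25.9
```

View pics/s7.png

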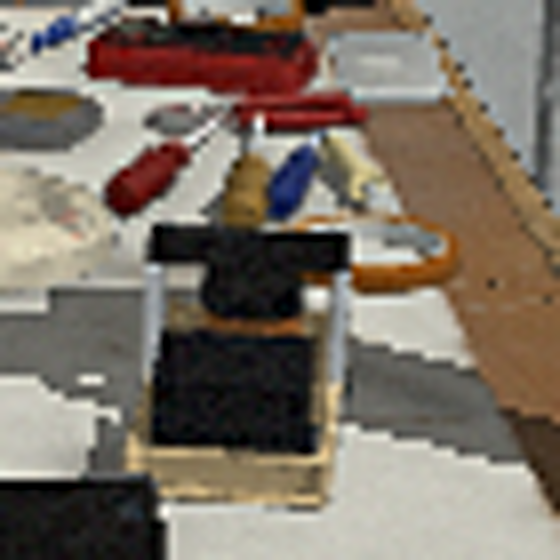

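View pics/t7.png

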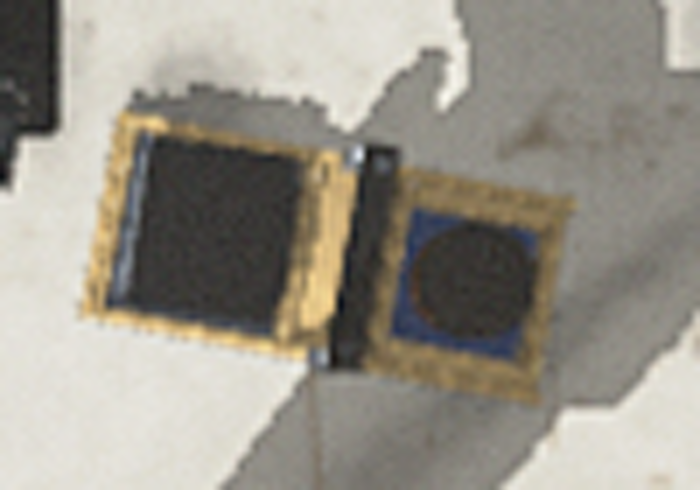

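```bash
python3 - <<'E'
from h import *
p=np.array([.466,-.2997]);q=quat(-.1743-np.pi/2)
robot.move_gripper(.045)
robot.goto(np.array([*p,.15]),q)
robot.move_l(np.array([*p,.058]),vel=.08)
s=readout.read_state();print(s['time_s'],s['wrist_force'].round(2),s['position'].round(4))
robot.move_gripper(.005,90)
s=readout.read_state();print(s['time_s'],s['wrist_force'].round(2),s['wrist_torque'].round(2),s['finger_gap'],s['position'].round(4))
for c in("top","side"): cv2.imwrite(f"pics/{c}8.png",vision.capture(c)[:,:,::-1])
a=cv2.imread("pics/side8.png")[140:220,230:320]
cv2.imwrite("pics/s8.png",cv2.resize(a,None,fx=7,fy=7,interpolation=cv2.INTER_CUBIC))
E
```

```text
28.5917 [ 0.49 -0.16 -0.55] [ 0.4664 -0.2999  0.0585]
28.9833 [-1.76 -0.04  5.66] [ 0.2   0.19 -0.11] 0.012500601403930296 [ 0.4663 -0.2998  0.0586]
```

View pics/s8.png

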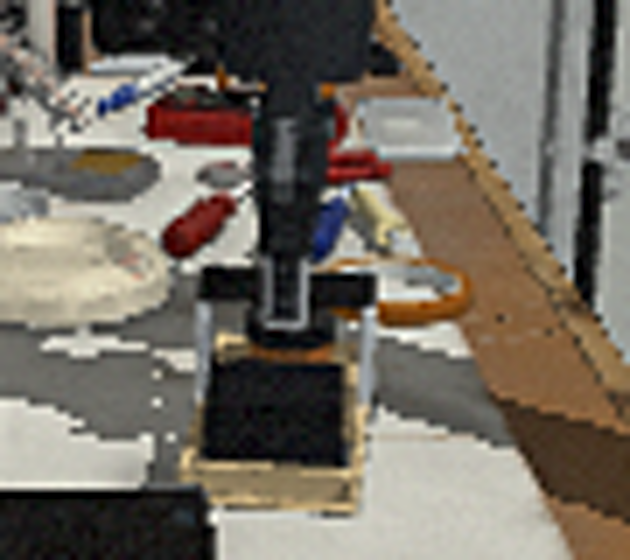

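Gripped: the fingers straddle the bar near its middle. I'll lift slowly and look again.

```bash
python3 - <<'E'
from h import *
x,y,_=.4663,-.2998,0
for z in(.075,.178):
    robot.move_l(np.array([x,y,z]),vel=.05)
    s=readout.read_state();print(s['time_s'],s['wrist_force'].round(2),s['wrist_torque'].round(2),s['finger_gap'],s['position'].round(4))
robot.hold(2.5)
s=readout.read_state();print(s['time_s'],s['wrist_force'].round(2),s['wrist_torque'].round(2),s['finger_gap'],s['position'].round(4))
for c in("top","side"): cv2.imwrite(f"pics/{c}9.png",vision.capture(c)[:,:,::-1])
a=cv2.imread("pics/side9.png")[100:200,220:340]
cv2.imwrite("pics/s9.png",cv2.resize(a,None,fx=6,fy=6,interpolation=cv2.INTER_CUBIC))
b=cv2.imread("pics/top9.png")[180:280,230:360]
cv2.imwrite("pics/t9.png",cv2.resize(b,None,fx=5,fy=5,interpolation=cv2.INTER_CUBIC))
E
```

```text
29.575 [-1.14 -0.38 -4.68] [-0.03 -0.   -0.03] 0.012513109573512636 [ 0.4661 -0.2999  0.075 ]
31.7833 [ 0.04  0.01 -5.4 ] [-0.07 -0.   -0.07] 0.012214125943602343 [ 0.4662 -0.2997  0.1778]
34.2833 [ 0.28 -0.47 -4.97] [-0.08  0.02  0.02] 0.012806366777098838 [ 0.4663 -0.2998  0.178 ]
```

View pics/s9.png

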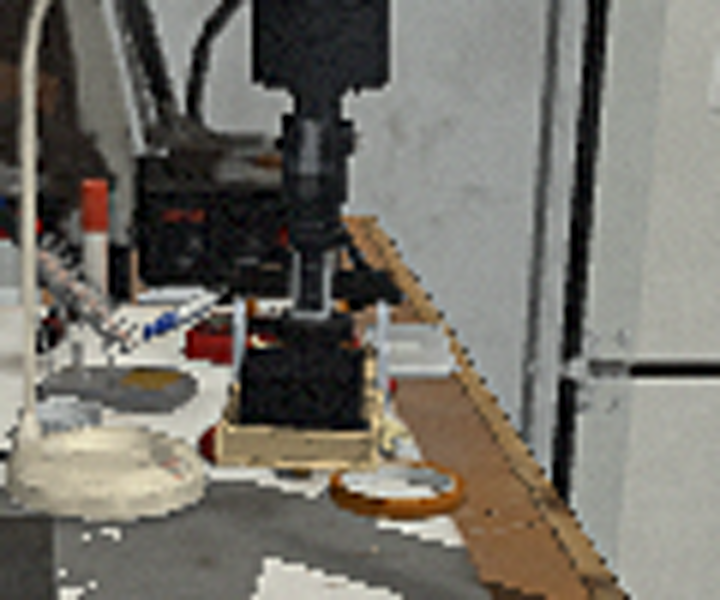

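View pics/t9.png

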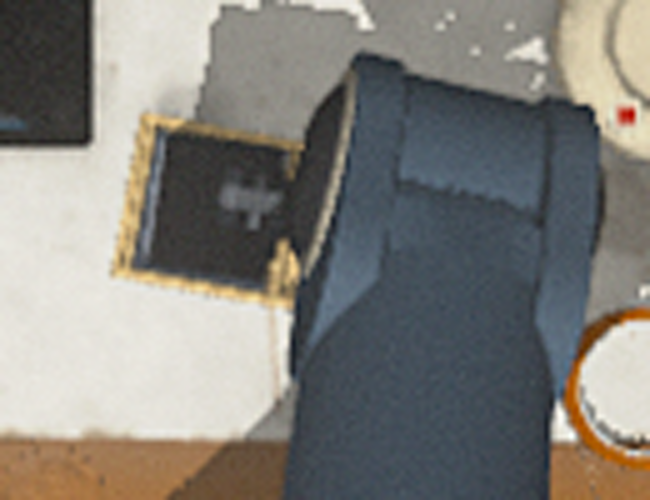

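```bash
python3 - <<'E'
from h import *
cad=(.4652,-.2998,-.1743)
a=cv2.imread("pics/side9.png");u,v,w,h=245,135,55,55;s=11
o=cv2.resize(a[v:v+h,u:u+w],None,fx=s,fy=s,interpolation=cv2.INTER_NEAREST)
for z in(.1195,.1395):
    q=(proj("side",T(cad,[(.0425,.102,z),(.0425,-.088,z),(-.0425,-.088,z),(-.0425,.102,z)]))-[u,v]+.5)*s;cv2.polylines(o,[np.round(q).astype(int)],True,(0,0,255),1)
q=(proj("side",T(cad,[(.044,.007,.2035),(.044,-.007,.2035),(-.044,-.007,.2035),(-.044,.007,.2035)]))-[u,v]+.5)*s;cv2.polylines(o,[np.round(q).astype(int)],True,(0,255,0),1)
cv2.imwrite("pics/ov9.png",o)
E
```

```text
(no output)
```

View pics/ov9.png

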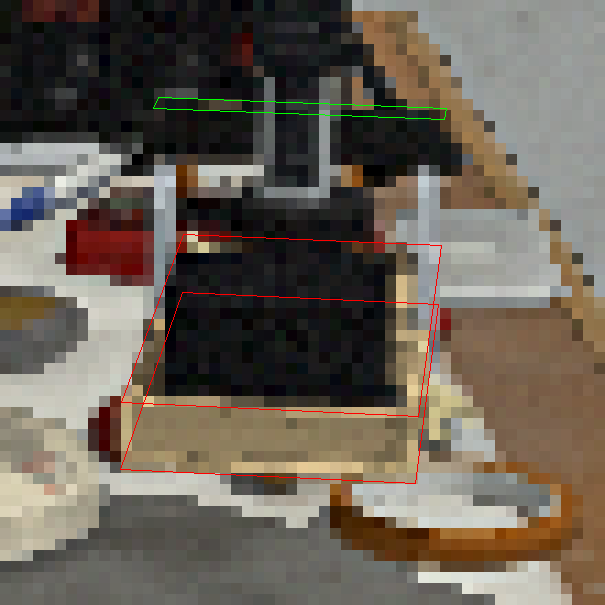

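```bash
python3 - <<'E'
from h import *
order.job_done()
s=readout.read_state();print(s['time_s'],s['finger_gap'],s['position'].round(4))
E
```

```text
the job is handed in; nothing more can be done
the job is handed in; nothing more can be done
```

The caddy is packed and I handed the job in while the arm was holding it by its handle, about 12 cm off the desk. The hand-in gives no verdict, so the checks below are the last ones I made before it.

- **Packing:** The black parts box is in the larger pocket and the amber jar in the smaller one. Each was lowered until the wrist force showed contact, at a height that puts its base within about 0.5 mm of the pocket floor. Both were then let go, and pictures from both cameras showed them upright in their pockets.
- **Lift:** I took the handle with a 90 N grip, lifted slowly and held still for 2.5 s. The grip and height stayed steady, and the wrist carried about 5 N. The caddy lay within about 1 pixel of a level model in the side picture, a tilt of roughly 0.01 rad. It touched nothing else, and I saw no sign that the tape or the spool had moved, though I did not measure them again.
- **Time:** The last reading before hand-in was 34.3 s, of the 70 s allowed.
- **Disagreements:**
  - The cameras and the arm disagreed by about 2–3 mm, so I shifted both placings by 1–2 mm to match what the pictures showed.
  - The parts box sits a couple of millimetres off centre towards the handle, by eye, against the 12 mm allowed.
  - While the caddy was held up, the gripper hid the jar from above and the box hid most of it from the side, so I could not check its position again after the lift.

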